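Finger-check a flow-rack roller track

ROBOT

A 7-joint arm with a two-finger parallel gripper is mounted at the origin on the work surface. World frame = base frame: x ahead of the robot, y to its left, z up, the work surface at z = 0. Lengths are in m, angles in rad, forces in N, time in s.
With the tool pointing down it reaches from about 0.4 to 0.85 m from the base axis. Payload 4.5 kg.
Tool frame: the origin (TCP) lies on the centre line of the jaws, within the pads' length; the fingertips stand r.tip_extent ahead of it and the grasp point (between the pads) is the TCP (r.tip_extent is the distance from the TCP to the fingertips, in m); z points along the fingers, y is the line along which they close (so a half turn about z gives the same grasp; the last joint's range is limited). The gripper opens to 88 mm and grips with 3 to 60 N. Pads are 18 mm wide; open, the fingers measure 123 mm over their backs; the gripper's body (75 mm by 187 mm) begins 45 mm behind the grasp point.
Start: joints at [-1.188, 0.689, -0.195, 1.565, 0.157, 0.902, -0.215], TCP at [0.214, 0.587, 0.225] pointing down, gripper open.
Joint ranges: [-3.01, 3.01], [-0.46, 2.08], [-1.47, 1.51], [0.13, 2.56], [-1, 4.14], [0.04, 2.09], [-2.66, 2.66]. Speed limits (rad/s): [2.57, 2.57, 3.14, 3.14, 3.14, 3.14, 3.14].

INTERFACE

Orientations are given as a unit quaternion [x, y, z, w].
In Python, from plant import sensors, vision, finish_job, r gives the robot as it stands. The module is installed in compiled form; this text tells all that it offers.
- The arm moves only by the tool step_arm, never from a script. Its argument "steps" is a list of rows, each a list of 2 entries, a list of its own where there are three numbers: the shift along the tool's x, y, z in cm, then the turn, a rotation vector about the tool's x, y, z in degrees. A call has 1 to 12 rows; each row shifts and turns the commanded pose from where the row before left it, along the tool's axes as they then stand; what a row does not reach is not made up. A row lasts 1/8 s, in which the tool goes at most 62.5 mm and 10.7 degrees, less where a joint would pass 70% of its speed; a pose out of reach is approached as far as the arm can. A call with a gripper value outside its range is refused whole. "claw" is the opening, from -1 (shut) to 1 (fully open), set as the call begins (left out, the last holds). The fingers move at their own pace and stop on an object; "grip_force" is the grip in N (left out, the last holds). Time passes only in rows, so rows that do not move let the fingers close. It gives the time, the measured TCP pose, the force, the opening and the grip force at its end, in the units of the state.
- sensors.get_state(): the state, without advancing time (a new reading comes with each control period).
- vision.snapshot(name): name is "scene" or "top" or "wrist"; returns a dict with "img" (400x640x3 uint8, red, green, blue), "fx", "fy", "cx", "cy" (pixels), "position" and "rotation" of the camera in the world. Camera axes: x right, y down, z forward; pixel columns grow to the right and rows downward; lengths in m; the calibration is good to about 2 mm. A picture is of the moment at which its call begins. There is no depth.
- finish_job(): hands the job in; it is judged then, once.
The state is a dict: "clock": time; "q": joint angles; "qd": joint speeds; "joint_torque": joint torques, N m; "tool_pos": TCP position; "eef_rot": TCP orientation; "contact_force": force on the tool from outside, world axes, zero at the start; "moment": the same for the moment, N m; "opening": opening from 0.0 (shut) to 1.0 (fully open); "finger_force": force on a finger pad.
Only numpy, scipy, OpenCV 4.12 (cv2) and the standard library are available. Lean on these libraries where they do the work, as an engineer would, in place of code of your own. Each camera call takes 0.05 s, during which the arm holds its last target. There are 200 camera calls.

TASK

Before the long roller track goes into the flow rack, check that its wheels run: stroke lightly with the fingertips along the tops of its wheels, starting at the open end and working along to the upright end stop, so that every one of the eight wheels is left clearly turned towards the stop. Do not pick the track up, push it about or press hard on it, and leave the short track and everything else on the bench alone.

Things in the scene. Friction and masses are not known exactly. Their poses are not given: they have to be found in the camera images.
- track: The long roller track, loose on the bench, 0.7 to 1.4 kg: metal U profile 32 mm wide, 24 mm high, y = -137 to 157 mm, eight white wheels in a row, stop plate at one end. Origin: on the bench, under mid row; +y runs along the row to the stop, z up. Wheels: 28 mm diameter, 22 mm wide, axles along x at z = 21, tops at z = 35, at y = -115.5 to 115.5 mm in steps of 33.
- first_top (a point): Top of the first wheel, at the open end of the long track, mid width: (0, -115.5, 35) mm in the track's frame. A touch under 1 N turns a wheel. Each sits in springy plastic clips that give 1 mm for each 6 N, 3 mm at most.
- last_top (a point): Top of the last wheel, next to the stop, mid width: (0, 115.5, 35) mm in the track's frame.
- stop_top (a point): Middle of the top edge of the long track's stop plate (32 mm wide, 3 mm thick, rising 17 mm above the wheel tops): (0, 156, 52) mm in the track's frame, 40 mm beyond the last wheel's middle.
- wheel1 (a joint): Turn in rad of wheel 1 of the long track, counted from the open end (8 is next to the stop); starts between -0.1 and 0.1 and grows as the wheel's top moves towards the stop. It turns freely without limit on a plain pin and hardly coasts.
- wheel2 (a joint): Turn in rad of wheel 2 of the long track, counted from the open end (8 is next to the stop); starts between -0.1 and 0.1 and grows as the wheel's top moves towards the stop. It turns freely without limit on a plain pin and hardly coasts.
- wheel3 (a joint): Turn in rad of wheel 3 of the long track, counted from the open end (8 is next to the stop); starts between -0.1 and 0.1 and grows as the wheel's top moves towards the stop. It turns freely without limit on a plain pin and hardly coasts.
- wheel4 (a joint): Turn in rad of wheel 4 of the long track, counted from the open end (8 is next to the stop); starts between -0.1 and 0.1 and grows as the wheel's top moves towards the stop. It turns freely without limit on a plain pin and hardly coasts.
- wheel5 (a joint): Turn in rad of wheel 5 of the long track, counted from the open end (8 is next to the stop); starts between -0.1 and 0.1 and grows as the wheel's top moves towards the stop. It turns freely without limit on a plain pin and hardly coasts.
- wheel6 (a joint): Turn in rad of wheel 6 of the long track, counted from the open end (8 is next to the stop); starts between -0.1 and 0.1 and grows as the wheel's top moves towards the stop. It turns freely without limit on a plain pin and hardly coasts.
- wheel7 (a joint): Turn in rad of wheel 7 of the long track, counted from the open end (8 is next to the stop); starts between -0.1 and 0.1 and grows as the wheel's top moves towards the stop. It turns freely without limit on a plain pin and hardly coasts.
- wheel8 (a joint): Turn in rad of wheel 8 of the long track, counted from the open end (8 is next to the stop); starts between -0.1 and 0.1 and grows as the wheel's top moves towards the stop. It turns freely without limit on a plain pin and hardly coasts.
- short_track: The short roller track, loose on the bench beside the long one and roughly parallel: the same profile with five wheels and its own end stop, 196 mm long in all (y = -88 to 108 mm), tops at z = 35 mm, stop to z = 52 mm. Origin under the middle of its row of wheels. To be left alone.
- bushing_small: Bystander: loose bronze bushing with dark plugs standing upright, 42 mm diameter, 36 mm high, beyond the stop end of the short track. Origin at the centre of its underside.
- bushing_a: Bystander: loose bronze bushing with dark plugs standing upright, 60 mm diameter, 60 mm high, on the left. Origin at the centre of its underside.
- scanner: Bystander: hand scanner lying on its side on the right, head 85 x 60 x 45 mm with a 36 mm wide grip reaching 133 mm towards its -y. Origin under the middle of the head.
- carton: Bystander: small carton 90 x 70 mm, 55 mm high, on the right. Origin at the centre of its underside.

How it is judged:
By the outcome, as a careful person would: the job done as asked, in the order asked, and still so for the second after the job is handed in, with the robot touching nothing.
It also fails if it takes over 48 s, if anything falls off the work surface, if the arm or the gripper's body presses on something with over 40 N, if the wrist force passes 120 N, or if a joint passes its speed limit or range.

## Working session

There is one attempt and no reset: what is moved stays moved. The work goes in short steps, Python scripts to look and compute and a tool call to move; the robot and the scene stay as the last step left them, time stands still between calls to the robot, and variables do not carry over. Pictures are saved under pics/ and viewed, at most 10 in all, crops included, and the job is handed in when it is done.

Besides the shell and the picture viewer there is one more tool, called in YAML: its name, and indented under it one key for each argument. step_arm: Moves the arm, as the interface text tells. Its arguments: {"type":"object","properties":{"steps":{"type":"array"},"claw":{"type":"number"},"grip_force":{"type":"number"}},"required":["steps"]}

```bash
mkdir -p pics; cat > h.py <<'E'
import cv2,numpy as np
from plant import sensors,vision,finish_job,r
def snap(n,f):
    s=vision.snapshot(n); cv2.imwrite('pics/'+f,s['img'][:,:,::-1]); np.save('pics/'+f+'.npy',s,allow_pickle=True); return s
def load(f): return np.load('pics/'+f+'.npy',allow_pickle=True).item()
def ray(s,u,v,z):
    d=np.array(s['rotation'])@np.array([(u-s['cx'])/s['fx'],(v-s['cy'])/s['fy'],1]); p=np.array(s['position']); return p+d*(z-p[2])/d[2]
E
python3 - <<'E'
from h import *
for n in('top','scene'):
    s=snap(n,n+'1.png');print(n,s['position'],s['rotation'],s['fx'])
st=sensors.get_state();print(st,r.tip_extent)
E
```

```text
top [0.41677608 0.01499431 1.45779237] [-0.69782425  0.7145542  -0.03382285  0.03618858] 519.8989990370703
scene [1.09302986 0.87740266 0.71214921] [ 0.24430736  0.84424319 -0.45959907 -0.12781251] 481.68887586549755
{'clock': 0.1, 'q': array([-1.18816872,  0.68990121, -0.19453636,  1.5662288 ,  0.15731905,
        0.90251271, -0.21510045]), 'qd': array([-0.00012453, -0.00155292,  0.00065299, -0.0039482 , -0.00027893,
        0.00050895, -0.0009616 ]), 'joint_torque': array([-2.02173185e-03, -5.28501177e+01, -1.27143111e+00, -1.53837544e+01,
       -5.27178403e-02,  1.89789600e-03,  3.78443747e-05]), 'tool_pos': array([0.21346034, 0.58678954, 0.22389298]), 'eef_rot': array([ 1.73482119e-01,  9.84836671e-01, -8.24044994e-04, -8.08436116e-05]), 'contact_force': array([-0.2845659 ,  0.6536101 , -0.36404328]), 'moment': array([-0.04333977,  0.03252518, -0.03376369]), 'finger_force': 0.0, 'opening': 1.0019317252006392} 0.019
```

View pics/top1.png

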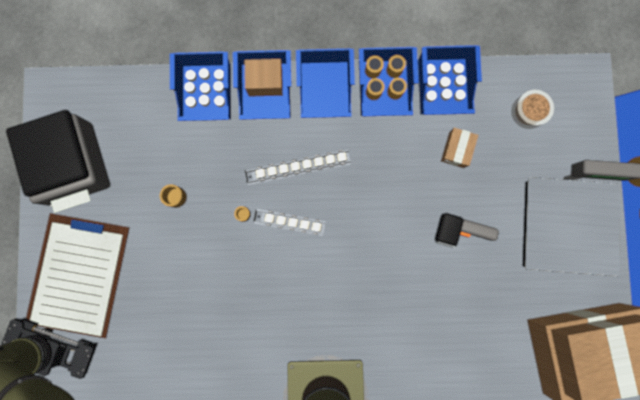

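View pics/scene1.png

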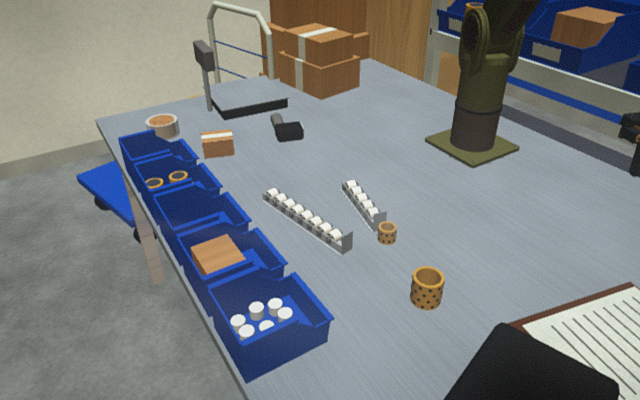

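The top view shows the long track at about (250,176) to (348,157), with the stop at the left end (+y). The short track is at (257–323, 213–228). The scene view confirms the long track's stop at (347,241). Next I'll locate the wheels.

```bash
cat >> h.py <<'E'
from scipy.spatial.transform import Rotation as R
def ray(s,u,v,z):
    d=R.from_quat(s['rotation']).as_matrix()@np.array([(u-s['cx'])/s['fx'],(v-s['cy'])/s['fy'],1]); p=np.array(s['position']); return p+d*(z-p[2])/d[2]
def blobs(s,box,thr,amin=5):
    x0,y0,x1,y1=box; g=s['img'][y0:y1,x0:x1].min(2); m=(g>thr).astype('uint8')
    n,l,st,c=cv2.connectedComponentsWithStats(m)
    return [(c[i][0]+x0,c[i][1]+y0,st[i][4]) for i in range(1,n) if st[i][4]>=amin]
E
python3 - <<'E'
from h import *
s=load('top1.png')
for b in((240,145,360,190),(245,205,335,240)):
  for t in (190,215):
    print(t)
    for u,v,a in sorted(blobs(s,b,t)): print(round(u,1),round(v,1),a,ray(s,u,v,.034).round(4))
for u,v in((246,171),(247.5,182)): print(ray(s,u,v,.052))
cv2.imwrite('pics/c1.png',cv2.resize(s['img'][140:240,230:360,::-1],None,fx=6,fy=6,interpolation=cv2.INTER_CUBIC))
E
```

```text
190
259.4 173.0 65 [0.6166 0.1669 0.034 ]
271.1 170.6 64 [0.6226 0.1345 0.034 ]
282.9 168.2 65 [0.6285 0.1018 0.034 ]
294.8 165.7 61 [0.6345 0.0688 0.034 ]
306.4 163.4 60 [0.6401 0.0366 0.034 ]
318.2 160.9 63 [0.6464 0.0037 0.034 ]
329.8 158.6 61 [ 0.652  -0.0286  0.034 ]
341.6 156.4 62 [ 0.6574 -0.0613  0.034 ]
215
259.8 172.9 45 [0.6169 0.1658 0.034 ]
271.3 170.5 46 [0.6227 0.134  0.034 ]
282.9 168.1 46 [0.6288 0.1017 0.034 ]
294.8 165.8 46 [0.6343 0.0686 0.034 ]
306.5 163.4 45 [0.6403 0.0363 0.034 ]
317.9 161.1 46 [0.646  0.0045 0.034 ]
329.9 158.6 44 [ 0.652  -0.0288  0.034 ]
341.4 156.3 46 [ 0.6578 -0.0608  0.034 ]
190
268.4 217.5 68 [0.4928 0.144  0.034 ]
280.2 219.9 72 [0.4855 0.1117 0.034 ]
292.1 222.1 74 [0.4789 0.0793 0.034 ]
303.9 224.1 71 [0.4725 0.0471 0.034 ]
315.7 226.4 71 [0.4656 0.0149 0.034 ]
215
268.6 217.5 51 [0.4929 0.1435 0.034 ]
280.3 219.8 48 [0.486  0.1114 0.034 ]
292.2 222.0 48 [0.4792 0.0789 0.034 ]
304.0 224.0 49 [0.4729 0.0468 0.034 ]
315.8 226.5 52 [0.4654 0.0146 0.034 ]
[0.62041832 0.20159755 0.052     ]
[0.59007709 0.19782951 0.052     ]
```

View pics/c1.png

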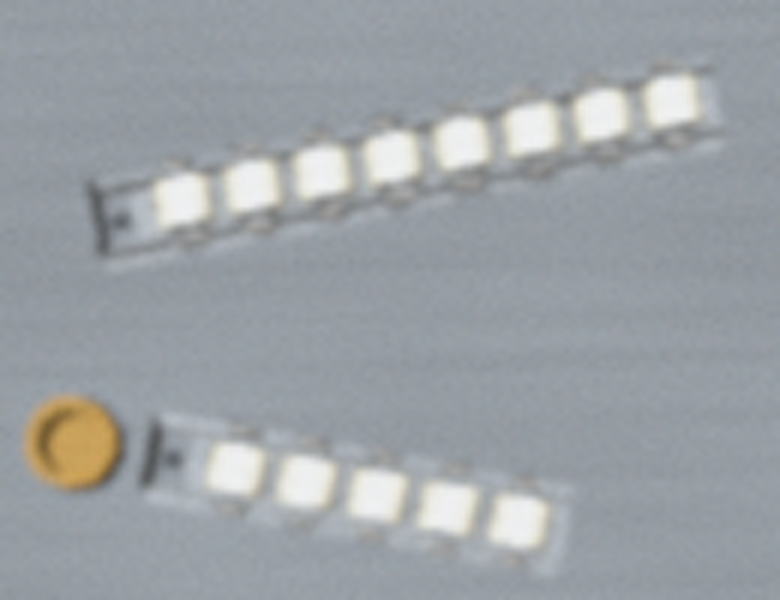

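The crop shows the long track running from the open end at the right (wheel 1 at about (341,156)) to the dark stop plate at left (247,176). Both tracks are separated clearly. I'll shut the fingers, align tool y with the row and travel above it.

step_arm:
  steps:
    - [[0,0,0],[0,0,-10]]
    - [[0,0,0],[0,0,-10]]
    - [[0,0,0],[0,0,-10.2]]
    - [[-2.3,-5.1,0],[0,0,0]]
    - [[-2.3,-5.1,0],[0,0,0]]
    - [[-2.3,-5.1,0],[0,0,0]]
    - [[-2.3,-5.1,0],[0,0,0]]
    - [[-2.3,-5.1,0],[0,0,0]]
    - [[-2.3,-5.1,0],[0,0,0]]
    - [[-2.3,-5.1,0],[0,0,0]]
    - [[-2.3,-5.1,0],[0,0,0]]
    - [[-2.3,-5.1,0],[0,0,0]]
  claw: -1
  grip_force: 5

```text
clock: 1.6
tool_pos: [0.4994, 0.1707, 0.2244]
eef_rot: [-0.089, 0.996, 0.0, -0.0]
contact_force: [1.1, -0.1, -0.0]
opening: 0.004
finger_force: 0.0
```

step_arm:
  steps:
    - [[-2.3,-5.1,0],[0,0,0]]
    - [[-2.3,-5.1,0],[0,0,0]]
    - [[-2.3,-5.1,0],[0,0,0]]
    - [[-2.3,-5.1,0],[0,0,0]]
    - [[0,0,0],[0,0,0]]
    - [[0,0,0],[0,0,0]]

```text
clock: 2.35
tool_pos: [0.6248, -0.0114, 0.2241]
eef_rot: [-0.089, 0.996, 0.001, -0.001]
contact_force: [0.3, 0.3, -0.4]
opening: 0.007
finger_force: 0.0
```

```bash
cat >> h.py <<'E'
W1=np.array([.6577,-.061,.035]); W8=np.array([.6167,.1665,.035])
def togo(target):
    st=sensors.get_state(); M=R.from_quat(st['eef_rot']).as_matrix()
    t=(W8-W1);t/=np.linalg.norm(t)
    print('clk',st['clock'],'pos',st['tool_pos'].round(4),'F',st['contact_force'].round(2),'op',round(st['opening'],3),'toolaxes y',M[:,1].round(3),'z',M[:,2].round(3))
    print('track-frame yaw err deg',np.degrees(np.arctan2(np.cross(M[:2,1],t[:2]),M[:2,1]@t[:2])).round(2))
    print('togo tool cm',(M.T@(target-st['tool_pos'])*100).round(2))
E
python3 - <<'E'
from h import *
t=(W8-W1);t/=np.linalg.norm(t)
togo(W1+[0,0,.019+.06])
s=snap('wrist','w1.png')
print(s['position'],s['rotation'],s['fx'])
E
```

```text
clk 2.35 pos [ 0.6248 -0.0114  0.2241] F [ 0.29  0.33 -0.42] op 0.007 toolaxes y [-0.178  0.984  0.001] z [-0.001  0.001 -1.   ]
track-frame yaw err deg -0.01
togo tool cm [-2.37 -5.48 11.  ]
[ 0.55145215 -0.0244405   0.38544753] [0.63486602 0.75872076 0.11181874 0.09372577] 299.66975270364185
```

View pics/w1.png

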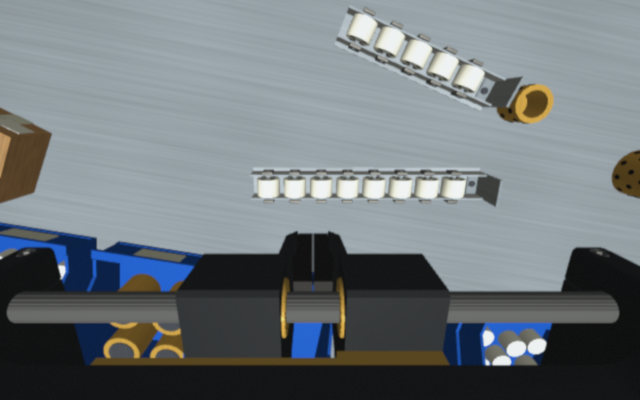

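The wrist view shows the track parallel to the closing line. Wheels 1–8 run from (268,187) to (453,187), the stop is at (490,188) and the shut fingertips are at (315,240). Next I'll cross-check the wheel positions by rays from this view.

```bash
python3 - <<'E'
from h import *
s=load('w1.png')
t=(W8-W1);t/=np.linalg.norm(t)
n=np.array([-t[1],t[0],0])
b=sorted(blobs(s,(250,165,475,210),190,30))
A=[ray(s,u,v,.028) for u,v,a in b]
for (u,v,a),p in zip(b,A): print(round(u,1),round(v,1),a,p.round(4),((p-W1)@t*1000).round(1),((p-W1)@n*1000).round(1))
E
```

```text
267.6 188.6 303 [ 0.6601 -0.0616  0.028 ] -1.0 -2.3
294.2 188.9 313 [ 0.6546 -0.029   0.028 ] 32.0 -2.6
321.2 188.9 310 [0.6487 0.0038 0.028 ] 65.4 -2.6
348.3 188.8 321 [0.6427 0.0369 0.028 ] 99.0 -2.6
375.0 188.9 317 [0.637  0.0694 0.028 ] 132.1 -2.7
401.9 188.9 323 [0.6311 0.1022 0.028 ] 165.4 -2.7
428.7 188.9 323 [0.6253 0.135  0.028 ] 198.6 -2.9
455.1 189.2 310 [0.6199 0.1672 0.028 ] 231.3 -3.2
```

step_arm:
  steps:
    - [[-0.6,-2,2],[0,0,0]]
    - [[-0.6,-2,2],[0,0,0]]
    - [[-0.6,-2,2],[0,0,0]]
    - [[-0.6,-1,2],[0,0,0]]
    - [[0,0,2],[0,0,0]]
    - [[0,0,0],[0,0,0]]
    - [[0,0,0],[0,0,0]]

```text
clock: 3.28
tool_pos: [0.6617, -0.0755, 0.1251]
eef_rot: [-0.09, 0.996, 0.0, 0.0]
contact_force: [-0.0, 0.2, 0.9]
opening: 0.004
finger_force: 0.0
```

```bash
python3 - <<'E'
from h import *
t=(W8-W1);t/=np.linalg.norm(t)
n=np.array([-t[1],t[0],0])
togo(W1+[0,0,.019])
s=snap('wrist','w2.png')
b=sorted(blobs(s,(0,100,640,260),190,60))
for u,v,a in b:
    p=ray(s,u,v,.030); print(round(u,1),round(v,1),a,p.round(4),((p-W1)@t*1000).round(1),((p-W1)@n*1000).round(1))
E
```

```text
clk 3.275 pos [ 0.6617 -0.0755  0.1251] F [-0.01  0.24  0.92] op 0.004 toolaxes y [-0.179  0.984  0.001] z [ 0.001  0.001 -1.   ]
track-frame yaw err deg -0.08
togo tool cm [0.14 1.49 7.11]
328.7 191.4 598 [ 0.6595 -0.0612  0.03  ] -0.5 -1.7
365.9 191.6 586 [ 0.6538 -0.0286  0.03  ] 32.6 -1.9
402.9 191.7 580 [0.648  0.0039 0.03  ] 65.6 -1.9
440.2 191.8 584 [0.6421 0.0366 0.03  ] 98.8 -2.0
477.0 192.0 569 [0.6365 0.0689 0.03  ] 131.6 -2.2
514.0 192.2 559 [0.6308 0.1015 0.03  ] 164.7 -2.4
551.2 192.3 559 [0.625  0.1341 0.03  ] 197.8 -2.4
588.5 192.3 568 [0.6191 0.1668 0.03  ] 231.0 -2.4
```

View pics/w2.png

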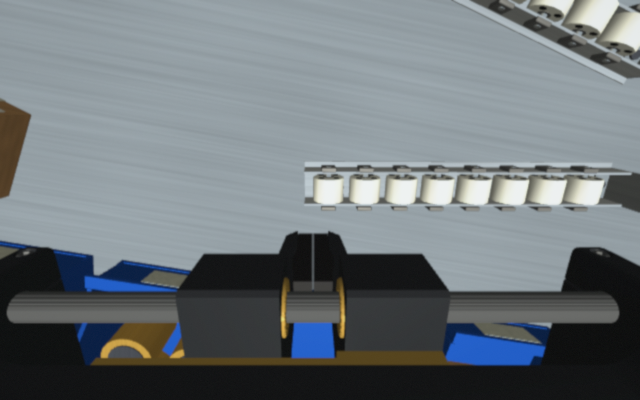

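The close view agrees with the top view: wheel 1 is at (329,191), within 2 mm, and the tip is about 15 mm before it. I'll go down to about 5 mm above the wheel, then feel for contact gently.

step_arm:
  steps:
    - [[0,0.6,2],[0,0,0]]
    - [[0,0,2],[0,0,0]]
    - [[0,0,1.5],[0,0,0]]
    - [[0,0,1.0],[0,0,0]]
    - [[0,0,0.3],[0,0,0]]
    - [[0,0,0],[0,0,0]]
    - [[0,0,0],[0,0,0]]
    - [[0,0,0],[0,0,0]]

```text
clock: 4.32
tool_pos: [0.6607, -0.0708, 0.0571]
eef_rot: [-0.089, 0.996, -0.0, 0.0]
contact_force: [0.3, 1.1, 0.1]
opening: 0.003
finger_force: 0.0
```

```bash
python3 - <<'E'
from h import *
togo(W1+[0,0,.019])
E
```

```text
clk 4.325 pos [ 0.6607 -0.0708  0.0571] F [0.26 1.06 0.15] op 0.003 toolaxes y [-0.177  0.984 -0.   ] z [ 0.001  0.    -1.   ]
track-frame yaw err deg 0.0
togo tool cm [0.13 1.02 0.31]
```

step_arm:
  steps:
    - [[0,0,0.2],[0,0,0]]
    - [[0,0,0],[0,0,0]]
    - [[0,0,0],[0,0,0]]

```text
clock: 4.7
tool_pos: [0.6604, -0.0707, 0.0546]
eef_rot: [-0.089, 0.996, 0.0, -0.0]
contact_force: [-0.7, 0.2, 0.4]
opening: 0.005
finger_force: 0.0
```

step_arm:
  steps:
    - [[0,0,0.1],[0,0,0]]
    - [[0,0,0],[0,0,0]]
    - [[0,0,0],[0,0,0]]

```text
clock: 5.08
tool_pos: [0.6604, -0.0708, 0.0536]
eef_rot: [-0.089, 0.996, 0.0, 0.0]
contact_force: [0.1, 1.0, -0.2]
opening: 0.007
finger_force: 0.0
```

step_arm:
  steps:
    - [[0,0,0.05],[0,0,0]]
    - [[0,0,0],[0,0,0]]
    - [[0,0,0],[0,0,0]]

```text
clock: 5.45
tool_pos: [0.6604, -0.0708, 0.0531]
eef_rot: [-0.089, 0.996, 0.0, 0.0]
contact_force: [-0.2, -0.8, -0.2]
opening: 0.004
finger_force: 0.0
```

step_arm:
  steps:
    - [[0,0.3,0],[0,0,0]]
    - [[0,0.3,0],[0,0,0]]
    - [[0,0,0],[0,0,0]]

```text
clock: 5.82
tool_pos: [0.6593, -0.0641, 0.0532]
eef_rot: [-0.089, 0.996, 0.0, 0.0]
contact_force: [0.5, -0.8, 0.3]
opening: 0.004
finger_force: 0.0
```

```bash
python3 - <<'E'
from h import *
togo(W1+[0,0,.019])
F=[]
for i in range(4):
    s=snap('wrist','w3.png'); F.append(sensors.get_state()['contact_force'])
print(np.mean(F,0))
cv2.imwrite('pics/w3c.png',cv2.resize(s['img'][150:300,240:440,::-1],None,fx=4,fy=4,interpolation=cv2.INTER_CUBIC))
E
```

```text
clk 5.825 pos [ 0.6593 -0.0641  0.0532] F [ 0.55 -0.77  0.26] op 0.004 toolaxes y [-0.178  0.984  0.001] z [ 0.     0.001 -1.   ]
track-frame yaw err deg -0.04
togo tool cm [ 0.1   0.34 -0.08]
[-0.33089229  0.22613923  0.08836672]
```

View pics/w3c.png

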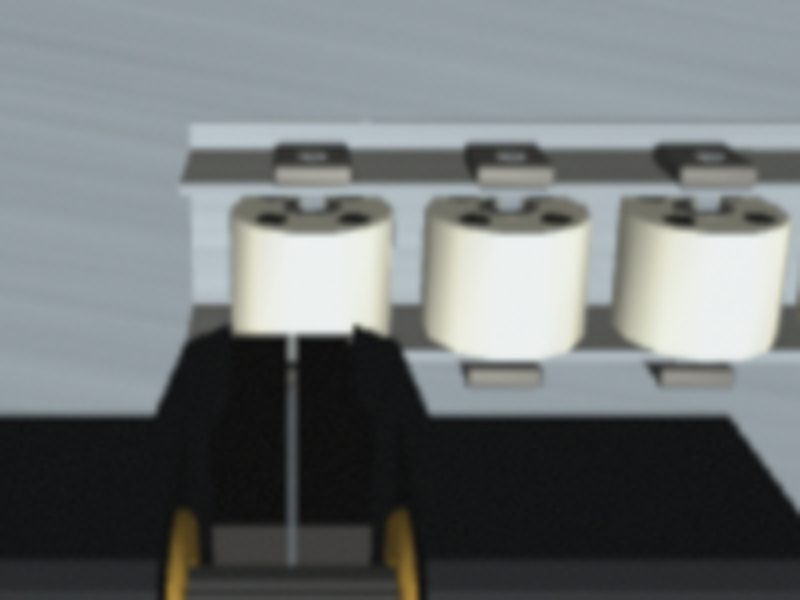

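The crop shows wheel 1 at crop (310,270), with its face holes visible, and the tip edge at crop row 335. The tip covers only the far part of the wheel, so I'll work out the lateral offset.

```bash
python3 - <<'E'
from h import *
s=load('w3.png'); st=sensors.get_state()
t=(W8-W1);t/=np.linalg.norm(t); n=np.array([-t[1],t[0],0])
print(s['position'],'tcp',st['tool_pos'])
def rel(name,cu,cv,z):
    p=ray(s,240+cu/4,150+cv/4,z); d=p-st['tool_pos']; print(name,'z',z,p.round(4),'rel tcp along',(d@t*1000).round(1),'lateral(base side +)',(d@n*1000).round(1))
for z in(.034,.044,.054): rel('tip edge',292,335,z)
rel('tipL',230,335,.034);rel('tipR',355,330,.034)
rel('tip edge side L',160,415,.034)
rel('w2 near top',510,218,.035);rel('w2 far top',505,355,.035)
rel('w1 near top',312,218,.035)
rel('flange near',600,183,.024);rel('flange far outer',600,350,.024)
E
```

```text
[ 0.58580638 -0.07779125  0.2143897 ] tcp [ 0.65937868 -0.06503771  0.05311278]
tip edge z 0.034 [ 0.6661 -0.0634  0.034 ] rel tcp along 0.4 lateral(base side +) -6.9
tip edge z 0.044 [ 0.6617 -0.0642  0.044 ] rel tcp along 0.4 lateral(base side +) -2.4
tip edge z 0.054 [ 0.6572 -0.065   0.054 ] rel tcp along 0.4 lateral(base side +) 2.1
tipL z 0.034 [ 0.6679 -0.0734  0.034 ] rel tcp along -9.7 lateral(base side +) -6.9
tipR z 0.034 [ 0.6634 -0.0534  0.034 ] rel tcp along 10.7 lateral(base side +) -6.1
tip edge side L z 0.034 [ 0.6844 -0.0826  0.034 ] rel tcp along -21.7 lateral(base side +) -21.5
w2 near top z 0.035 [ 0.6398 -0.0331  0.035 ] rel tcp along 34.9 lateral(base side +) 13.6
w2 far top z 0.035 [ 0.663  -0.0285  0.035 ] rel tcp along 35.3 lateral(base side +) -10.1
w1 near top z 0.035 [ 0.6453 -0.0639  0.035 ] rel tcp along 3.6 lateral(base side +) 13.6
flange near z 0.024 [ 0.6345 -0.0171  0.024 ] rel tcp along 51.6 lateral(base side +) 16.0
flange far outer z 0.024 [ 0.6639 -0.0095  0.024 ] rel tcp along 53.8 lateral(base side +) -14.3
```

```bash
python3 - <<'E'
from h import *
s=snap('scene','s2.png'); st=sensors.get_state()
def proj(p):
    q=R.from_quat(s['rotation']).as_matrix().T@(np.array(p)-s['position']); return np.array([s['cx']+s['fx']*q[0]/q[2],s['cy']+s['fy']*q[1]/q[2]])
im=s['img'][150:270,230:370,::-1]; im=cv2.resize(im,None,fx=5,fy=5,interpolation=cv2.INTER_CUBIC)
tp=st['tool_pos']
for p,c in((tp,(0,0,255)),(tp-[0,0,.019],(0,255,0)),(W1,(255,0,0)),(W8,(255,0,0))):
    u=(proj(p)-[230,150])*5; print(u.round(0)); cv2.circle(im,tuple(int(x) for x in u),4,c,1)
cv2.imwrite('pics/s2c.png',im)
E
```

```text
[198. 166.]
[200. 197.]
[207. 198.]
[520. 405.]
```

View pics/s2c.png

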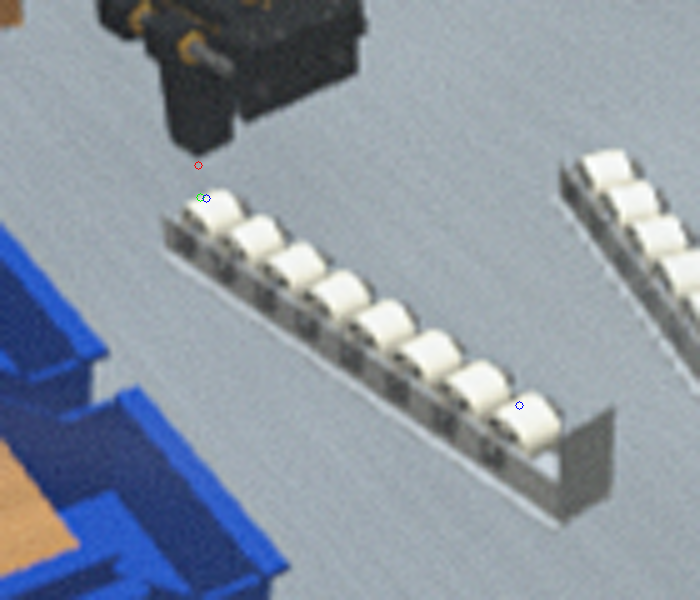

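The scene crop shows the tip's lower end at crop (200,152). Wheel 1's top is at about (212,196), so the tip is still some 25–30 mm above the wheels, despite the reported TCP. That matches the zero force. I'll work out the real tip and body heights from the two views.

```bash
python3 - <<'E'
from h import *
s=load('w3.png'); sc=load('s2.png'); tp=np.array([.65938,-.06504,.05311])
t=(W8-W1);t/=np.linalg.norm(t); n=np.array([-t[1],t[0],0])
def proj(s,p):
    q=R.from_quat(s['rotation']).as_matrix().T@(np.array(p)-s['position']); return np.array([s['cx']+s['fx']*q[0]/q[2],s['cy']+s['fy']*q[1]/q[2]])
def show(name,u,v):
    print(name)
    for z in(.045,.055,.065,.075,.085,.095,.105,.115):
        p=ray(s,u,v,z);d=p-tp
        print(z,'along %.1f lat %.1f'%(d@t*1000,d@n*1000),'scene crop',((proj(sc,p)-[230,150])*5).round(0))
show('tipR',240+355/4,150+330/4)
show('tipL',240+230/4,150+335/4)
show('blockR',422,254)
for u,v in((246,118),(300,118),(350,118)):print(ray(load('top1.png'),u,v,.06).round(3))
E
```

```text
tipR
0.045 along 10.1 lat -1.1 scene crop [210. 188.]
0.055 along 9.5 lat 3.3 scene crop [215. 168.]
0.065 along 9.0 lat 7.8 scene crop [220. 147.]
0.075 along 8.4 lat 12.3 scene crop [225. 127.]
0.085 along 7.8 lat 16.8 scene crop [230. 106.]
0.095 along 7.3 lat 21.2 scene crop [235.  86.]
0.105 along 6.7 lat 25.7 scene crop [241.  65.]
0.115 along 6.1 lat 30.2 scene crop [246.  44.]
tipL
0.045 along -9.1 lat -2.0 scene crop [185. 174.]
0.055 along -8.5 lat 2.6 scene crop [192. 154.]
0.065 along -8.0 lat 7.1 scene crop [198. 135.]
0.075 along -7.4 lat 11.6 scene crop [205. 115.]
0.085 along -6.8 lat 16.1 scene crop [211.  96.]
0.095 along -6.3 lat 20.7 scene crop [218.  76.]
0.105 along -5.7 lat 25.2 scene crop [224.  56.]
0.115 along -5.1 lat 29.7 scene crop [231.  36.]
blockR
0.045 along 68.9 lat -15.8 scene crop [259. 248.]
0.055 along 64.8 lat -10.5 scene crop [261. 223.]
0.065 along 60.8 lat -5.2 scene crop [264. 199.]
0.075 along 56.8 lat 0.2 scene crop [266. 174.]
0.085 along 52.7 lat 5.5 scene crop [269. 149.]
0.095 along 48.7 lat 10.9 scene crop [271. 125.]
0.105 along 44.7 lat 16.2 scene crop [273. 100.]
0.115 along 40.6 lat 21.6 scene crop [276.  76.]
[0.766 0.199 0.06 ]
[0.762 0.051 0.06 ]
[ 0.759 -0.086  0.06 ]
```

Both views put the real tip at about z = 0.066, which is 13 mm above the reported TCP. The body's underside is at about 0.10. With the tip at the wheel tops the body will be at about 0.068, which clears the 0.052 stop. I'll go down 25 mm, then feel for contact.

step_arm:
  steps:
    - [[0,0,1],[0,0,0]]
    - [[0,0,1],[0,0,0]]
    - [[0,0,0.4],[0,0,0]]
    - [[0,0,0],[0,0,0]]
    - [[0,0,0],[0,0,0]]

```text
clock: 6.7
tool_pos: [0.6596, -0.0648, 0.0292]
eef_rot: [-0.089, 0.996, 0.0, 0.0]
contact_force: [0.6, -1.1, 0.6]
opening: 0.002
finger_force: 0.0
```

step_arm:
  steps:
    - [[0,0,0.1],[0,0,0]]
    - [[0,0,0.1],[0,0,0]]
    - [[0,0,0],[0,0,0]]

```text
clock: 7.08
tool_pos: [0.6593, -0.0649, 0.0271]
eef_rot: [-0.089, 0.996, 0.0, 0.0]
contact_force: [-0.1, -0.1, 0.3]
opening: 0.006
finger_force: 0.0
```

step_arm:
  steps:
    - [[0,0,0.1],[0,0,0]]
    - [[0,0,0.1],[0,0,0]]
    - [[0,0,0],[0,0,0]]

```text
clock: 7.45
tool_pos: [0.6593, -0.0649, 0.025]
eef_rot: [-0.089, 0.996, 0.0, -0.0]
contact_force: [0.2, -0.1, 0.1]
opening: 0.005
finger_force: 0.0
```

step_arm:
  steps:
    - [[0,0,0.1],[0,0,0]]
    - [[0,0,0],[0,0,0]]

```text
clock: 7.7
tool_pos: [0.6593, -0.0649, 0.024]
eef_rot: [-0.089, 0.996, 0.0, -0.0]
contact_force: [1.0, 0.6, -0.8]
opening: 0.005
finger_force: 0.0
```

```bash
python3 - <<'E'
from h import *
F=[]
for i in range(4):
    s=snap('wrist','w4.png'); F.append(sensors.get_state()['contact_force'])
sc=snap('scene','s3.png')
print(np.mean(F,0)); togo(W1+[0,0,-.013])
a=cv2.resize(s['img'][150:300,240:440,::-1],(400,300),interpolation=cv2.INTER_CUBIC)
b=cv2.resize(sc['img'][165:225,230:310,::-1],(400,300),interpolation=cv2.INTER_CUBIC)
cv2.imwrite('pics/c4.png',np.vstack([a,b]))
E
```

```text
[ 0.02513572  0.01479509 -0.24105207]
clk 7.95 pos [ 0.6594 -0.0649  0.0241] F [ 0.61 -0.62  0.11] op 0.004 toolaxes y [-0.177  0.984  0.   ] z [ 0.  0. -1.]
track-frame yaw err deg -0.0
togo tool cm [0.1  0.41 0.21]
```

View pics/c4.png

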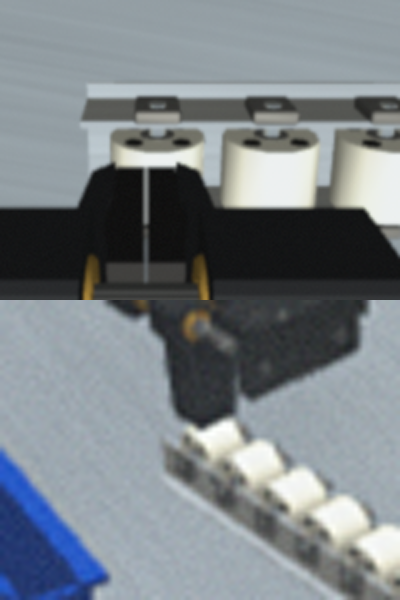

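The wrist half shows the tip just over wheel 1 and well centred. The scene half shows a small remaining gap at (210,420). I'll continue in half-millimetre steps.

step_arm:
  steps:
    - [[0,0,0.05],[0,0,0]]
    - [[0,0,0.05],[0,0,0]]
    - [[0,0,0],[0,0,0]]

```text
clock: 8.32
tool_pos: [0.6593, -0.0649, 0.0231]
eef_rot: [-0.089, 0.996, 0.0, -0.0]
contact_force: [0.3, 0.6, -0.8]
opening: 0.005
finger_force: 0.0
```

step_arm:
  steps:
    - [[0,0,0.05],[0,0,0]]
    - [[0,0,0],[0,0,0]]

```text
clock: 8.57
tool_pos: [0.6593, -0.0648, 0.0226]
eef_rot: [-0.089, 0.996, 0.0, -0.0]
contact_force: [0.5, -1.3, 0.9]
opening: 0.004
finger_force: 0.0
```

step_arm:
  steps:
    - [[0,0,0.05],[0,0,0]]
    - [[0,0,0],[0,0,0]]

```text
clock: 8.82
tool_pos: [0.6593, -0.0649, 0.022]
eef_rot: [-0.089, 0.996, 0.0, -0.0]
contact_force: [0.4, 0.1, -0.5]
opening: 0.003
finger_force: 0.0
```

step_arm:
  steps:
    - [[0,0,0.05],[0,0,0]]
    - [[0,0,0],[0,0,0]]

```text
clock: 9.07
tool_pos: [0.6593, -0.0648, 0.0215]
eef_rot: [-0.089, 0.996, 0.0, -0.0]
contact_force: [-0.3, -0.9, -0.7]
opening: 0.004
finger_force: 0.0
```

step_arm:
  steps:
    - [[0,0,0.05],[0,0,0]]
    - [[0,0,0],[0,0,0]]

```text
clock: 9.32
tool_pos: [0.6594, -0.0649, 0.0212]
eef_rot: [-0.089, 0.996, 0.0, 0.0]
contact_force: [-0.6, 0.1, 1.7]
opening: 0.01
finger_force: 0.6
```

```bash
python3 - <<'E'
from h import *
F=[]
for i in range(6):
    s=vision.snapshot('wrist'); F.append(sensors.get_state()['contact_force'])
print(np.mean(F,0),np.std(F,0),sensors.get_state()['tool_pos'])
E
```

```text
[-0.48722022 -0.00298403  1.12428824] [0.35309521 0.45967454 0.39084409] [ 0.6593886  -0.06488234  0.02117587]
```

Contact is found at TCP z ≈ 0.0213, with about 1 N. I'll lift, back off to before wheel 1, lower to about 0.4 mm of press, then stroke.

step_arm:
  steps:
    - [[0,0,-0.5],[0,0,0]]
    - [[0,-1.2,-0.3],[0,0,0]]
    - [[0,0,0.5],[0,0,0]]
    - [[0,0,0.34],[0,0,0]]
    - [[0,0,0],[0,0,0]]
    - [[0,0,0],[0,0,0]]

```text
clock: 10.38
tool_pos: [0.6613, -0.0762, 0.0205]
eef_rot: [-0.089, 0.996, 0.0, -0.0]
contact_force: [0.4, -0.8, 0.2]
opening: 0.004
finger_force: 0.0
```

step_arm:
  steps:
    - [[0,0.4,0],[0,0,0]]
    - [[0,0.4,0],[0,0,0]]
    - [[0,0.4,0],[0,0,0]]
    - [[0,0.4,0],[0,0,0]]

```text
clock: 10.88
tool_pos: [0.6586, -0.0604, 0.0209]
eef_rot: [-0.089, 0.996, 0.0, 0.0]
contact_force: [-1.6, -0.2, 3.0]
opening: 0.004
finger_force: 1.4
```

The contact force is 3 N, which is light. I'll continue the stroke.

step_arm:
  steps:
    - [[0,0.5,0],[0,0,0]]
    - [[0,0.5,0],[0,0,0]]
    - [[0,0.5,0],[0,0,0]]
    - [[0,0.5,0],[0,0,0]]
    - [[0,0.5,0],[0,0,0]]
    - [[0,0.5,0],[0,0,0]]
    - [[0,0.4,0],[0,0,0]]

```text
clock: 11.75
tool_pos: [0.6526, -0.027, 0.0208]
eef_rot: [-0.089, 0.996, 0.0, 0.0]
contact_force: [-0.7, 0.9, 3.4]
opening: 0.005
finger_force: 1.5
```

```bash
python3 - <<'E'
from h import *
togo(W8+[0,0,-.0137])
s=snap('wrist','w5.png')
t=(W8-W1);t/=np.linalg.norm(t); n=np.array([-t[1],t[0],0])
for u,v,a in sorted(blobs(s,(0,100,640,260),190,60)):
    p=ray(s,u,v,.030); print(round(u,1),round(v,1),a,((p-W1)@t*1000).round(1),((p-W1)@n*1000).round(1))
a=s['img'][175:245,170:420,::-1]
cv2.imwrite('pics/c5.png',cv2.resize(a,None,fx=3.2,fy=3.2,interpolation=cv2.INTER_CUBIC))
E
```

```text
clk 11.75 pos [ 0.6526 -0.027   0.0208] F [-0.66  0.87  3.37] op 0.005 toolaxes y [-0.178  0.984  0.   ] z [ 0.  0. -1.]
track-frame yaw err deg -0.01
togo tool cm [ 0.1  19.68 -0.04]
250.5 239.7 1029 -0.1 1.2
311.7 229.5 200 34.0 7.3
369.2 240.0 968 66.0 1.0
429.5 242.1 1107 99.6 -0.3
487.2 243.8 1205 131.9 -1.4
547.0 243.9 1213 165.2 -1.5
610.6 239.0 809 199.8 1.5
```

View pics/c5.png

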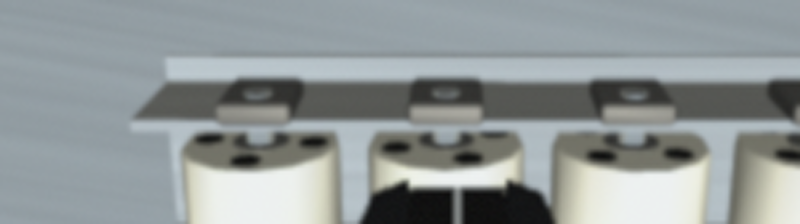

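Wheel 1's face holes have clearly turned compared with the untouched wheel 3, at crop (630,155). Wheel 2 is turning under the tip, and the track hasn't moved. I'll carry on.

step_arm:
  steps:
    - [[0,0.5,0],[0,0,0]]
    - [[0,0.5,0],[0,0,0]]
    - [[0,0.5,0],[0,0,0]]
    - [[0,0.5,0],[0,0,0]]
    - [[0,0.5,0],[0,0,0]]
    - [[0,0.5,0],[0,0,0]]
    - [[0,0.5,0],[0,0,0]]

```text
clock: 12.68
tool_pos: [0.6462, 0.0073, 0.0208]
eef_rot: [-0.089, 0.996, 0.0, -0.0]
contact_force: [-1.2, -0.4, 2.2]
opening: 0.001
finger_force: 1.6
```

step_arm:
  steps:
    - [[0,0.5,0],[0,0,0]]
    - [[0,0.5,0],[0,0,0]]
    - [[0,0.5,0],[0,0,0]]
    - [[0,0.5,0],[0,0,0]]
    - [[0,0.5,0],[0,0,0]]
    - [[0,0.5,0],[0,0,0]]
    - [[0,0.3,0],[0,0,0]]

```text
clock: 13.55
tool_pos: [0.6406, 0.0401, 0.0209]
eef_rot: [-0.089, 0.996, 0.0, 0.0]
contact_force: [0.1, -0.6, 2.8]
opening: 0.006
finger_force: 1.5
```

step_arm:
  steps:
    - [[0,0.5,0],[0,0,0]]
    - [[0,0.5,0],[0,0,0]]
    - [[0,0.5,0],[0,0,0]]
    - [[0,0.5,0],[0,0,0]]
    - [[0,0.5,0],[0,0,0]]
    - [[0,0.5,0],[0,0,0]]
    - [[0,0.3,0],[0,0,0]]

```text
clock: 14.42
tool_pos: [0.6345, 0.0725, 0.0208]
eef_rot: [-0.089, 0.996, 0.0, -0.0]
contact_force: [-1.1, -0.0, 3.3]
opening: 0.003
finger_force: 1.7
```

step_arm:
  steps:
    - [[0,0.5,0],[0,0,0]]
    - [[0,0.5,0],[0,0,0]]
    - [[0,0.5,0],[0,0,0]]
    - [[0,0.5,0],[0,0,0]]
    - [[0,0.5,0],[0,0,0]]
    - [[0,0.5,0],[0,0,0]]
    - [[0,0.3,0],[0,0,0]]

```text
clock: 15.3
tool_pos: [0.6289, 0.105, 0.0209]
eef_rot: [-0.089, 0.996, 0.0, 0.0]
contact_force: [-0.7, 1.0, 3.6]
opening: 0.003
finger_force: 1.5
```

```bash
python3 - <<'E'
from h import *
togo(W8+[0,0,-.0137])
E
```

```text
clk 15.3 pos [0.6289 0.105  0.0209] F [-0.7   0.97  3.57] op 0.003 toolaxes y [-0.178  0.984  0.   ] z [ 0.  0. -1.]
track-frame yaw err deg -0.02
togo tool cm [ 0.11  6.27 -0.04]
```

step_arm:
  steps:
    - [[0,0.4,0],[0,0,0]]
    - [[0,0.4,0],[0,0,0]]
    - [[0,0.4,0],[0,0,0]]
    - [[0,0.4,0],[0,0,0]]
    - [[0,0.4,0],[0,0,0]]

```text
clock: 15.92
tool_pos: [0.625, 0.124, 0.0207]
eef_rot: [-0.089, 0.996, -0.0, -0.0]
contact_force: [-1.0, -0.5, 2.3]
opening: 0.007
finger_force: 1.7
```

step_arm:
  steps:
    - [[0,0.4,0],[0,0,0]]
    - [[0,0.4,0],[0,0,0]]
    - [[0,0.4,0],[0,0,0]]
    - [[0,0.3,0],[0,0,0]]

```text
clock: 16.42
tool_pos: [0.6224, 0.1392, 0.0207]
eef_rot: [-0.089, 0.996, 0.0, -0.0]
contact_force: [-1.5, -1.5, 3.6]
opening: 0.009
finger_force: 1.7
```

```bash
python3 - <<'E'
from h import *
togo(W8+[0,0,-.0137])
sc=snap('scene','s6.png'); s=snap('wrist','w6.png')
b=cv2.resize(sc['img'][165:265,260:380,::-1],None,fx=5,fy=5,interpolation=cv2.INTER_CUBIC)
a=cv2.resize(s['img'][170:250,150:450,::-1][:, :],(600,160),interpolation=cv2.INTER_CUBIC)
cv2.imwrite('pics/c6.png',np.vstack([a,b[:440]]))
E
```

```text
clk 16.425 pos [0.6224 0.1392 0.0207] F [-1.54 -1.48  3.58] op 0.009 toolaxes y [-0.178  0.984  0.   ] z [-0.  0. -1.]
track-frame yaw err deg -0.01
togo tool cm [ 0.08  2.79 -0.06]
```

View pics/c6.png

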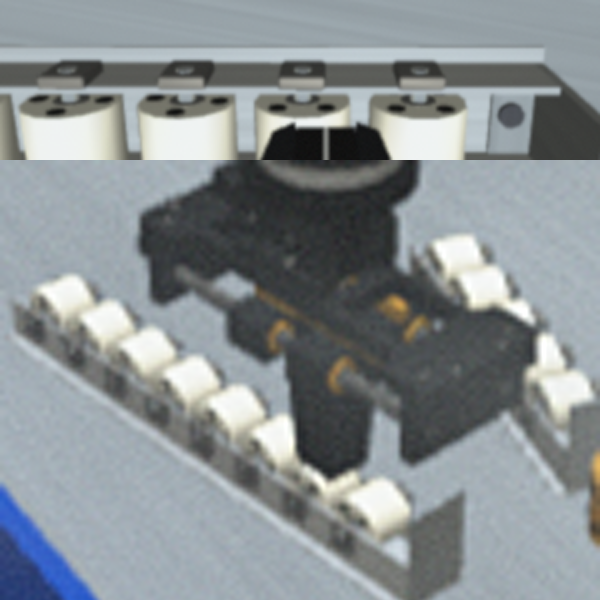

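The upper half shows wheels 5 and 6 turned (three holes each at new angles). Wheel 7 is under the tip and wheel 8 still has its starting angle. The lower half shows the body's end plate, with its corner at crop (410,465), close to the stop at (410–463, 490–525), so I'll check that clearance before going on.

```bash
python3 - <<'E'
from h import *
s=load('s6.png'); tp=np.array([.6224,.1392,.0207])
t=(W8-W1);t/=np.linalg.norm(t); n=np.array([-t[1],t[0],0])
def crop(p):
    q=R.from_quat(s['rotation']).as_matrix().T@(np.array(p)-s['position']); u=np.array([s['cx']+s['fx']*q[0]/q[2],s['cy']+s['fy']*q[1]/q[2]]); return ((u-[260,165])*5+[0,160]).round(0)
for z in(.05,.06,.066,.075,.085): print(z,'far',crop(tp+t*.0935-n*.0375+[0,0,z-tp[2]]),'near',crop(tp+t*.0935+n*.0375+[0,0,z-tp[2]]))
for l in(-.016,.016): print('stop top',l,crop(W8+t*.0405+n*l+[0,0,.017]))
for f in((410,465),(530,365)):
  for z in(.055,.066,.08):
    d=ray(s,260+f[0]/5,165+(f[1]-160)/5,z)-tp; print(f,z,'along %.1f lat %.1f'%(d@t*1000,d@n*1000))
E
```

```text
0.05 far [412. 572.] near [534. 496.]
0.06 far [412. 553.] near [535. 478.]
0.066 far [412. 542.] near [535. 467.]
0.075 far [413. 526.] near [536. 451.]
0.085 far [413. 507.] near [537. 432.]
stop top -0.016 [408. 518.]
stop top 0.016 [460. 486.]
(410, 465) 0.055 along 45.3 lat 8.7
(410, 465) 0.066 along 55.3 lat -1.4
(410, 465) 0.08 along 68.0 lat -14.2
(530, 365) 0.055 along 29.0 lat 103.6
(530, 365) 0.066 along 39.3 lat 91.9
(530, 365) 0.08 along 52.4 lat 77.1
```

The end plate's bottom is at z ≈ 0.106, about 50 mm clear of the stop. I'll finish the stroke over wheel 8.

step_arm:
  steps:
    - [[0,0.5,0],[0,0,0]]
    - [[0,0.5,0],[0,0,0]]
    - [[0,0.5,0],[0,0,0]]
    - [[0,0.5,0],[0,0,0]]
    - [[0,0.5,0],[0,0,0]]
    - [[0,0.5,0],[0,0,0]]
    - [[0,0.5,0],[0,0,0]]
    - [[0,0.4,0],[0,0,0]]

```text
clock: 17.52
tool_pos: [0.6159, 0.1778, 0.0208]
eef_rot: [-0.089, 0.996, 0.0, 0.0]
contact_force: [0.7, 0.8, 0.6]
opening: 0.008
finger_force: 0.5
```

step_arm:
  steps:
    - [[0,0,-0.5],[0,0,0]]
    - [[0,0,-1],[0,0,0]]
    - [[0,0,-2],[0,0,0]]
    - [[0,0,-3],[0,0,0]]
    - [[0,0,-3],[0,0,0]]
    - [[0,0,-1],[0,0,0]]
    - [[0,0,0],[0,0,0]]

```text
clock: 18.4
tool_pos: [0.6161, 0.1771, 0.1266]
eef_rot: [-0.089, 0.996, 0.0, 0.001]
contact_force: [-0.2, 0.8, 0.1]
opening: 0.005
finger_force: 0.0
```

```bash
python3 - <<'E'
from h import *
togo(W8+[0,0,-.0137])
s=snap('top','t7.png'); 
for u,v,a in sorted(blobs(s,(240,145,360,190),190)): print(round(u,1),round(v,1),a)
w=snap('wrist','w7.png')
# dark hole blobs on the near wheel faces
t=(W8-W1);t/=np.linalg.norm(t); n=np.array([-t[1],t[0],0])
def proj(s,p):
    q=R.from_quat(s['rotation']).as_matrix().T@(np.array(p)-s['position']); return np.array([s['cx']+s['fx']*q[0]/q[2],s['cy']+s['fy']*q[1]/q[2]])
for k in range(8):
    p=W1+t*.033*k+n*.011-[0,0,.014]; u=proj(w,p); print(k+1,u.round(0))
E
```

```text
clk 18.4 pos [0.6161 0.1771 0.1266] F [-0.23  0.79  0.06] op 0.005 toolaxes y [-0.177  0.984  0.   ] z [ 0.001  0.    -1.   ]
track-frame yaw err deg 0.02
togo tool cm [ 0.14 -1.06 10.53]
286.3 170.0 7
294.8 165.9 78
306.4 163.4 79
318.4 161.0 77
329.7 158.8 75
342.0 156.4 83
1 [ 48. 176.]
2 [ 84. 176.]
3 [120. 176.]
4 [156. 176.]
5 [192. 176.]
6 [228. 176.]
7 [265. 176.]
8 [301. 176.]
```

The stroke is done, the tool is clear and the track hasn't shifted. I'll check wheel 8's holes numerically, before against after, with no new picture.

```bash
python3 - <<'E'
from h import *
t=(W8-W1);t/=np.linalg.norm(t); n=np.array([-t[1],t[0],0])
for f in('w2.png','w7.png'):
    s=load(f); Rm=R.from_quat(s['rotation']).as_matrix()
    def proj(p):
        q=Rm.T@(p-s['position']); return [s['cx']+s['fx']*q[0]/q[2],s['cy']+s['fy']*q[1]/q[2]]
    g=cv2.cvtColor(s['img'],cv2.COLOR_RGB2GRAY)
    print(f)
    for k in range(8):
        # rectify the upper half of the base-side face: along +-14, z 21..35 mm
        c=W1+t*.033*k+n*.0122
        src=np.float32([proj(c+t*a+[0,0,z-.035]) for a,z in((-.014,.035),(.014,.035),(.014,.021),(-.014,.021))])
        w=cv2.warpPerspective(g,cv2.getPerspectiveTransform(src,np.float32([[0,0],[28,0],[28,14],[0,14]])),(28,14))
        # mean brightness on the hole circle, by angle
        print(k+1,[int(min(w[int(np.clip(14-r_*np.sin(a),0,13)),int(np.clip(14+r_*np.cos(a),0,27))] for r_ in(8,9))) for a in np.radians(range(15,180,15))])
E
```

```text
w2.png
1 [102, 80, 83, 84, 81, 131, 115, 72, 78, 80, 86]
2 [130, 103, 90, 88, 75, 119, 132, 79, 84, 84, 85]
3 [148, 132, 115, 103, 93, 82, 139, 96, 82, 105, 97]
4 [160, 146, 129, 113, 104, 70, 137, 121, 74, 107, 104]
5 [173, 165, 146, 125, 115, 92, 128, 137, 77, 102, 119]
6 [177, 173, 157, 143, 124, 111, 100, 146, 90, 99, 126]
7 [180, 177, 166, 156, 134, 127, 95, 146, 110, 96, 121]
8 [130, 121, 129, 121, 105, 128, 106, 144, 130, 92, 119]
w7.png
1 [86, 78, 87, 127, 98, 77, 77, 80, 87, 96, 107]
2 [92, 76, 81, 122, 116, 82, 79, 80, 93, 108, 123]
3 [100, 78, 75, 113, 132, 81, 82, 81, 95, 112, 126]
4 [104, 94, 74, 101, 134, 88, 82, 77, 90, 105, 122]
5 [113, 101, 74, 85, 135, 108, 90, 88, 90, 111, 126]
6 [115, 103, 87, 76, 135, 134, 85, 94, 81, 94, 117]
7 [122, 108, 109, 82, 117, 140, 76, 89, 91, 95, 117]
8 [131, 115, 108, 88, 93, 143, 91, 86, 96, 87, 111]
```

```bash
python3 - <<'E'
from h import *
for f,cols in(('w2.png',[329,403]),('w7.png',[84,156,228,265,301])):
    g=cv2.cvtColor(load(f)['img'],cv2.COLOR_RGB2GRAY)
    for c in cols:
        print(f,c)
        for v in range(168,184,1): print(v,' '.join('%3d'%x for x in g[v,c-17:c+18]))
E
```

```text
w2.png 329
168  91  92  92  92  92  92  92  92  86  79 105 122 125 125 127 129 130 130 128 125 124 124 122 112  91  89  91  91  91  91  91  91  90  91  90
169  91  91  90  91  91  91  90  90  86  92 135 157 160 161 161 162 163 163 163 162 162 162 161 146 103  88  90  90  89  89  89  89  89  89  89
170  98  98  98  97  98  97  98  98  94  98 136 155 161 162 163 165 166 167 168 168 168 168 167 152 110  96  96  96  96  96  97  96  97  96  96
171 133 133 133 134 133 133 133 132 130 130 143 148 150 153 155 156 158 160 160 161 163 163 164 154 136 132 132 132 133 132 132 132 132 132 132
172 179 179 179 179 178 176 175 175 175 172 164 156 155 159 161 162 162 163 161 161 160 160 160 162 170 175 176 178 178 177 177 178 178 177 177
173 191 192 190 190 186 176 169 165 164 163 159 159 163 168 173 177 177 177 174 166 161 158 156 156 161 168 179 184 187 189 189 190 190 189 189
174 192 192 188 180 168 143 123 107 102 102 103 113 128 138 157 171 172 172 164 137 122 111 102 100 102 118 151 163 174 182 187 188 189 189 189
175 192 185 172 154 135 117 101  83  77  77  79  78  85 100 136 158 162 162 150 1
[... 14403 characters left out ...]
 136 130 124 120 118 110  88  68  59  56  70  99 117 118 113 112 114 116 118 115 108 109 118 131 147 161 162 171 185 188 188
180 179 150 155 166 173 169 165 160 156 147 130 119 109 107 111 126 136 139 138 140 147 151 154 161 167 172 182 194 198 196 184 181 187 190 190
181 183 157 163 182 197 209 217 215 213 209 202 195 187 184 185 187 190 190 191 193 201 207 211 218 224 227 227 227 221 206 189 183 189 192 192
182 185 157 166 185 204 219 227 230 231 231 231 232 231 231 231 232 232 232 232 232 233 234 234 235 236 236 235 233 224 207 189 183 190 192 194
183 185 157 167 186 205 220 229 232 233 235 236 237 238 238 238 239 239 239 239 239 239 239 238 238 237 236 235 233 223 207 187 182 190 193 193
```

Wheel 8 now shows the same turned hole pattern as wheels 6 and 7, with three dark holes including one low at row 179. The unturned pattern had two. I'm handing the job in.

```bash
python3 -c "
from plant import finish_job
print(finish_job())"
```

```text
the job is handed in; nothing more can be done
None
```

I stroked all eight wheels of the long track in order, from the open end to the stop, at about 3 N. The holes in the wheel faces I checked (1, 2 and 4 to 8) show them turned; wheel 3 got the same stroke but I did not check its face. The track had not shifted where the camera could see it, and I handed the job in about 18.5 s in with the tool lifted clear.

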